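Uncover and shut the disc-ended bench valve

ROBOT

A 6-joint arm with a two-finger parallel gripper is mounted at the origin on the work surface. World frame = base frame: x ahead of the robot, y to its left, z up, the work surface at z = 0. Lengths are in m, angles in rad, forces in N, time in s.
With the tool pointing down it reaches from about 0.3 to 0.775 m from the base axis. Payload 14.6 kg.
Tool frame: the origin (TCP) lies at the very end of the fingers, on their centre line; the grasp point (between the pads) lies 19 mm behind it; x points along the fingers, y is the direction in which the jaws open and shut, and the axes are right-handed (so a half turn about x gives the same grasp; the last joint's range is limited). The gripper opens to 94 mm and grips with 3 to 60 N. Pads are 16 mm wide; open, the fingers measure 119 mm over their backs; the gripper's body (75 mm by 177 mm) begins 78 mm behind the grasp point.
Start: joints at [-1.201, 0.3, 1.521, -0, 1.321, -0.067], TCP at [0.233, -0.498, 0.205] pointing down, gripper open.
Joint ranges: [-3.03, 3.03], [-0.79, 2.21], [0.23, 2.52], [-1.04, 4.18], [0, 3.07], [-2.55, 2.55]. Speed limits (rad/s): [2.22, 2.22, 2.57, 3.14, 3.14, 3.14].

INTERFACE

Orientations are given as [roll, pitch, yaw] about the fixed x, y, z axes, in that order (R = Rz(yaw) Ry(pitch) Rx(roll)).
In Python, from station import ctrl, viewer, hand_in gives the robot as it stands. The module is installed in compiled form; this text tells all that it offers.
- The arm moves only by the tool play_rows, never from a script. Its argument "deltas" is a list that holds one entry, the list of rows, each a list of 7 numbers: the shift along the tool's x, y, z in mm, then the turn, a rotation vector about the tool's x, y, z in rad, then the finger opening in mm, from 0 to 94. In form: [[[dx, dy, dz, ax, ay, az, gripper], ...]]. A call has 1 to 10 rows; each row shifts and turns the commanded pose from where the row before left it, along the tool's axes as they then stand; what a row does not reach is not made up. A row lasts 1/10 s, in which the tool goes at most 50 mm and 8.59 degrees, less where a joint would pass 70% of its speed; a pose out of reach is approached as far as the arm can. A call with a gripper value outside its range is refused whole. The fingers move at their own pace and stop on an object; "grip_force" is the grip in N (left out, the last holds). Time passes only in rows, so rows that do not move let the fingers close. It gives the time, the measured TCP pose, the force and the opening at its end, in the units of the state.
- ctrl.get_obs(): the state, without advancing time (a new reading comes with each control period).
- viewer.camera(name): name is "side" or "top" or "wrist"; returns a dict with "img" (400x640x3 uint8, red, green, blue), "fx", "fy", "cx", "cy" (pixels), "rvec" (rotation vector, rad) and "tvec" (3), from world to camera coordinates, as OpenCV has them. Camera axes: x right, y down, z forward; pixel columns grow to the right and rows downward; lengths in m; the calibration is good to about 2 mm. A picture is of the moment at which its call begins. There is no depth.
- hand_in(): hands the job in, once; it reports no verdict.
The state is a dict: "time_s": time; "qpos": joint angles; "joint_vel": joint speeds; "tau": joint torques, N m; "ee_pos": TCP position; "eef_rot": TCP orientation; "force": force on the tool from outside, world axes, zero at the start; "moment": the same for the moment, N m; "grip_width": finger opening in m.
Only numpy, scipy, OpenCV 4.12 (cv2) and the standard library are available. Lean on these libraries where they do the work, as an engineer would, in place of code of your own. Each camera call takes 0.05 s, during which the arm holds its last target.

TASK

The bench service box has two lever valves, and its loose cover hides the one whose lever ends in a round disc. With the fingers only, push the cover along its channel all the way to the other end of the box, then push the disc-ended lever round until it is fully shut against its stop. Do not lift the cover, leave the plain straight lever as it is, leave the bottle, beaker and tube rack undisturbed, and finish clear of everything.

Things in the scene. Friction and masses are not known exactly. Their poses are not given: they have to be found in the camera images.
- service_box: Grey open box fixed to the bench, 178 (its x, away from the robot) by 337 (its y) by 62 mm high, yaw within 0.3 rad; origin under its centre, on the bench. Two wells 150 by 150 mm, centres at y +-81 mm; floor 6 mm up, walls and divider 52 mm high. On top, rails and end stops up to 62 mm form a channel along y, 165 by 324 mm, for the cover. Pipes leave its +x side and bend down.
- cover: White loose cover in the channel, over the disc valve's well (at either end). Plate 160 (x) by 156 (y) by 6 mm with a raised middle block 100 by 100 by 20 mm. Origin: centre of underside, 52 mm above the bench; plate top 58, block top 78 mm. Axes parallel to the box's. 0.3 to 0.52 kg, slides along the box's y about 165 mm to the other end stop; friction only, 1.5 to 7 N.
- disc_valve: Fixed brass valve of the disc-ended lever, in either well. Origin at the centre of its well, on the well floor (6 mm above the bench), axes parallel to the box's. The lever's upright pivot is at x +35, y +10 mm from here. Hub radius 17 mm, up to 28 mm above the bench; a pipe runs from it to the +x wall. The rest of the well is empty.
- disc_lever (a joint): Angle of the marked steel lever, rad. 0: open, pointing from the pivot to the box's -x (towards the robot). Grows anticlockwise seen from above to 1.571: shut, at a hard stop, pointing to the box's -y. Starts between 0 and 0.25. Steady friction (about 2 N at the disc); stays where it is left.
- disc_tip (a point): Centre of the round disc at the end of the marked lever, 65 mm from the pivot, 36 mm above the bench. Disc 28 mm across, 12 mm thick; the bar between it and the pivot is 12 mm wide and 12 mm thick. Disc and bar lie 30 to 42 mm above the bench.
- plain_lever (a joint): Angle of the other valve's lever, in the well that starts uncovered, same meaning. Starts between 0 and 0.1 (open) and must stay so.
- plain_tip (a point): Point 65 mm from the pivot on the plain lever, 36 mm above the bench. That lever is a straight steel bar with a square end, 79 by 12 by 12 mm, no disc.
- reagent_bottle: Loose bystander: capped bottle 54 mm across, 85 mm high, beside the box's +y end; origin under its centre.
- beaker: Loose bystander: glass beaker 64 mm across, 75 mm high, beside the box's -y end; origin under its centre.
- tube_rack: Loose bystander: white rack of small tubes, 50 (x) by 130 (y) by 58 mm, behind the box on its +x side; origin under its centre.
There are look-alikes about, which are no part of the job. Several things have the shape of the cover; the one meant has the colours described above.

How it is judged:
By the outcome, as a careful person would: the job done as asked, in the order asked, and still so for the second after the job is handed in, with the robot touching nothing.
It also fails if it takes over 48 s, if anything falls off the work surface, if the arm or the gripper's body presses on something with over 40 N, if the wrist force passes 120 N, or if a joint passes its speed limit or range.

## Working session

There is one attempt and no reset: what is moved stays moved. The work goes in short steps, Python scripts to look and compute and a tool call to move; the robot and the scene stay as the last step left them, time stands still between calls to the robot, and variables do not carry over. Pictures are saved under pics/ and viewed, and the job is handed in when it is done.

Besides the shell and the picture viewer there is one more tool, called after ">>>" by a JSON object that holds its "name" and its "arguments", one argument or row to a line. play_rows: Moves the arm, as the interface text tells. Its arguments: {"type":"object","properties":{"deltas":{"type":"array","items":{"type":"array","items":{"type":"array","items":{"type":"number"}}}},"grip_force":{"type":"number"}},"required":["deltas"]}

```bash
mkdir -p pics; cat > h.py <<'E'
import numpy as np, cv2
from station import ctrl, viewer, hand_in
def cam(n,save=None):
    c=viewer.camera(n)
    if save: cv2.imwrite('pics/'+save+'.png',c['img'][:,:,::-1])
    return c
def ray(c,u,v,z):
    R,_=cv2.Rodrigues(np.array(c['rvec'],float)); t=np.array(c['tvec'],float).ravel()
    o=-R.T@t; d=R.T@np.array([(u-c['cx'])/c['fx'],(v-c['cy'])/c['fy'],1.])
    return o+d*(z-o[2])/d[2]
def proj(c,P):
    K=np.array([[c['fx'],0,c['cx']],[0,c['fy'],c['cy']],[0,0,1.]])
    return cv2.projectPoints(np.array(P,float).reshape(-1,1,3),np.array(c['rvec'],float),np.array(c['tvec'],float),K,None)[0].reshape(-1,2)
E
python3 - <<'E'
from h import *
for n in ['top','side']:
    c=cam(n,n+'0'); R,_=cv2.Rodrigues(np.array(c['rvec'],float)); print(n,-R.T@np.array(c['tvec']).ravel(), c['fx'])
o=ctrl.get_obs(); print(o)
E
```

```text
top [0.35886081 0.07946228 1.12076098] 430.96955544247777
side [0.27050646 0.87808662 0.51214124] 386.72626291813566
{'time_s': 0.1, 'qpos': array([-1.20064005e+00,  3.00382941e-01,  1.52154957e+00,  4.65668847e-06,
        1.32069964e+00, -6.66292867e-02]), 'joint_vel': array([-0.00097569, -0.00043572, -0.00114759, -0.00019079, -0.00090031,
        0.00119373]), 'tau': array([ 3.18115599e-03, -5.32645154e+01, -3.53281474e+01,  7.10438238e-02,
        2.34790274e-02, -4.92987010e-05]), 'ee_pos': array([ 0.23255978, -0.49813941,  0.20494802]), 'eef_rot': array([-1.64176484,  1.56975683,  1.93661223]), 'force': array([0.38495426, 0.21413983, 0.76063111]), 'moment': array([0.02897128, 0.02911137, 0.08262819]), 'grip_width': 0.09411706750411607}
```

View pics/top0.png

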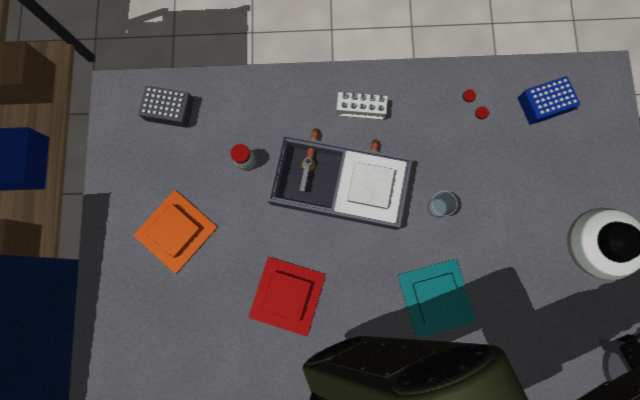

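View pics/side0.png

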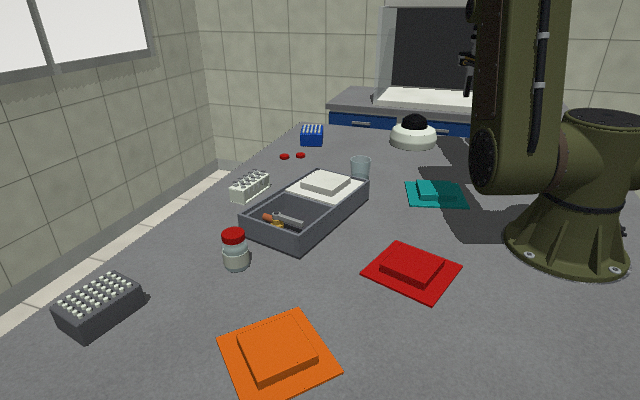

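The top view shows the white cover over the −y well (right, around (373,185)) and the plain lever in the +y well (around (307,170)). The bottle is at (241,155), the beaker at (443,204) and the rack at (363,104). Next I'll measure the box and cover.

```bash
python3 - <<'E'
from h import *
c=cam('top'); im=c['img']
crop=im[80:250,215:475]; cv2.imwrite('pics/crop0.png',cv2.resize(crop,None,fx=3,fy=3,interpolation=cv2.INTER_CUBIC)[:,:,::-1])
m=((im.min(2)>150)).astype(np.uint8); m[:120]=0;m[:,:325]=0;m[:,420:]=0;m[235:]=0
n,l,s,ce=cv2.connectedComponentsWithStats(m); k=1+np.argmax(s[1:,4]); print(s[k])
pts=np.argwhere(l==k)[:,::-1]
w=np.array([ray(c,u,v,.058)[:2] for u,v in pts],np.float32)
r=cv2.minAreaRect(w); print('cover',r, w.mean(0))
# box: dark grey-blue contour
g=im.astype(int); print(im[165,320],im[210,240],im[211,300],im[150,345],im[180,410])
E
```

```text
[ 334  151   72   72 3683]
cover ((0.5781976580619812, -0.01614510267972946), (0.15466319024562836, 0.1592087745666504), 76.85759735107422) [ 0.5780167  -0.01510594]
[53 53 59] [103 102 106] [ 97  96 102] [ 95  98 107] [42 43 43]
```

View pics/crop0.png

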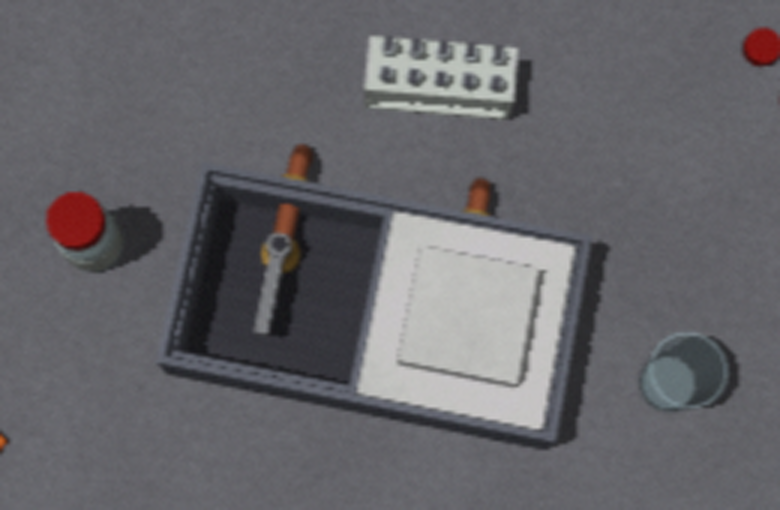

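```bash
python3 - <<'E'
from h import *
c=cam('top')
P=[ray(c,u/3+215-.33,v/3+80-.33,.062)[:2] for u,v in [(210,172),(589,241),(555,438),(164,362)]]
P=np.array(P); print(P.round(4)); print('len',[np.linalg.norm(P[i]-P[(i+1)%4]).round(4) for i in range(4)])
ctr=P.mean(0); yv=(P[0]+P[3]-P[1]-P[2]); yaw=np.arctan2(-yv[0],yv[1]); xv=P[0]+P[1]-P[2]-P[3]; yaw2=np.arctan2(xv[1],xv[0]); print('ctr',ctr,yaw,yaw2)
yw=(yaw+yaw2)/2
R=np.array([[np.cos(yw),-np.sin(yw)],[np.sin(yw),np.cos(yw)]])
print('cover in box',R.T@(np.array([.5782,-.0161])-ctr), 'block')
# block top, from crop corners (z=.078)
B=np.array([ray(c,u/3+215-.33,v/3+80-.33,.078)[:2] for u,v in [(424,246),(546,268),(520,384),(398,362)]])
print(B, B.mean(0), [np.linalg.norm(B[i]-B[(i+1)%4]).round(4) for i in range(4)], R.T@(B.mean(0)-ctr))
for nme,(u,v),z in [('bottle',(78,220),.085),('beaker',(697,362),.075)]:
    p=ray(c,u/3+215-.33,v/3+80-.33,z)[:2]; print(nme,p,R.T@(p-ctr))
# plain lever
for nme,(u,v),z in [('pivot',(279,244),.045),('end',(265,332),.042)]:
    p=ray(c,u/3+215-.33,v/3+80-.33,z)[:2]; print(nme,p,R.T@(p-ctr))
for u,v in [(370,36),(518,48),(513,104),(366,93)]:
    p=ray(c,u/3+215-.33,v/3+80-.33,.058)[:2]; print('rack',p,R.T@(p-ctr))
s=cam('side')
# project model corners on side and draw
g=lambda x,y,z: [*(ctr+R@np.array([x,y])),z]
for cc,n in ((c,'top'),(s,'side')):
    im=cc['img'][:,:,::-1].copy()
    for z,hx,hy,oy in ((.062,.089,.1685,0),(.058,.08,.078,-.0825),(.078,.05,.05,-.0825)):
        q=proj(cc,[g(a*hx,b*hy+oy,z) for a,b in((1,1),(1,-1),(-1,-1),(-1,1))])
        cv2.polylines(im,[np.round(q*8).astype(int)],True,(0,255,0),1,cv2.LINE_AA,3)
    k=im[120:290,215:475] if n=='side' else im[80:250,215:475]
    cv2.imwrite('pics/ov_%s.png'%n,cv2.resize(k,None,fx=3,fy=3,interpolation=cv2.INTER_CUBIC))
E
```

```text
[[ 0.7119  0.1967]
 [ 0.6405 -0.1221]
 [ 0.4751 -0.0843]
 [ 0.5481  0.2368]]
len [np.float64(0.3267), np.float64(0.1697), np.float64(0.3292), np.float64(0.1687)]
ctr [0.59391641 0.05676682] -0.22185712803642066 -0.23248148518935394
cover in box [ 0.00109848 -0.07453437] block
[[ 0.63645879  0.01743513]
 [ 0.61445402 -0.08234971]
 [ 0.51825983 -0.05596118]
 [ 0.53939863  0.04244927]] [ 0.57714282 -0.01960662] [np.float64(0.1022), np.float64(0.0997), np.float64(0.1007), np.float64(0.1002)] [ 0.00085822 -0.078189  ]
bottle [0.66634152 0.30484457] [0.01469217 0.25801571]
beaker [ 0.53257424 -0.20095358] [-0.00172225 -0.26491452]
pivot [0.65107748 0.13974994] [0.03700298 0.09372495]
end [0.57496673 0.15335494] [-0.04021644  0.08983871]
rack [0.8321593  0.05591486] [0.23231379 0.0528271 ]
rack [ 0.81630102 -0.07208187] [ 0.24569043 -0.07545272]
rack [ 0.76536451 -0.06516436] [ 0.19450462 -0.08018488]
rack [0.77990762 0.0610311 ] [0.18025228 0.04604374]
```

View pics/ov_top.png

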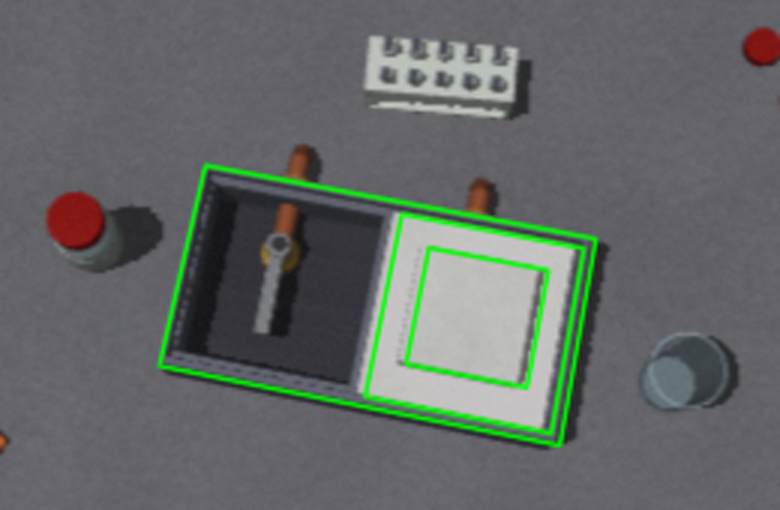

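View pics/ov_side.png

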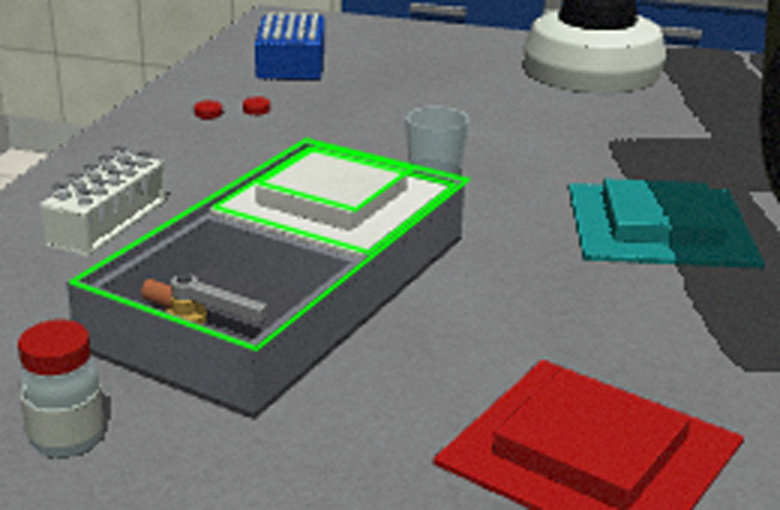

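The fitted outlines match both views, with the box centre at about (0.594, 0.057), yaw about −0.227, and the cover centre at box y ≈ −0.079. Next I'll work out the approach.

```bash
cat >> h.py <<'E'
from scipy.spatial.transform import Rotation as Ro
C=np.array([.594,.057]); YAW=-.227
Rb=np.array([[np.cos(YAW),-np.sin(YAW)],[np.sin(YAW),np.cos(YAW)]])
def w(x,y,z): return np.array([*(C+Rb@np.array([x,y])),z])
def st():
    o=ctrl.get_obs(); R=Ro.from_euler('xyz',o['eef_rot']).as_matrix(); p=np.array(o['ee_pos'])
    print('t',o['time_s'],'p',p.round(4),'box',(Rb.T@(p[:2]-C)).round(4),'F',np.round(o['force'],1),'q',np.round(o['qpos'],3),'grip',round(o['grip_width'],4))
    return o,R,p
def go(target,yaw_y):   # tool x down, tool y at world angle yaw_y
    o,R,p=st()
    y=np.array([np.cos(yaw_y),np.sin(yaw_y),0]); x=np.array([0,0,-1.]); Rt=np.stack([x,y,np.cross(x,y)],1)
    print('shift tool mm',(R.T@(target-p)*1000).round(1),'rotvec',Ro.from_matrix(R.T@Rt).as_rotvec().round(4))
    print('after-turn shift',(Rt.T@(target-p)*1000).round(1))
E
python3 - <<'E'
from h import *
o,R,p=st(); print(R.round(3)); print('tool y ang',np.arctan2(R[1,1],R[0,1]))
print(w(0,-.148,.12))
go(w(0,-.148,.15),YAW); go(w(0,-.148,.15),YAW+np.pi)
E
```

```text
t 0.25 p [ 0.2326 -0.4983  0.2052] box [-0.2271 -0.6223] F [0.2 0.2 0.9] q [-1.201  0.3    1.521 -0.     1.321 -0.067] grip 0.094
[[-0.     0.423 -0.906]
 [ 0.    -0.906 -0.423]
 [-1.    -0.    -0.   ]]
tool y ang -1.1339950905676748
[ 0.56069179 -0.0872032   0.12      ]
t 0.25 p [ 0.2326 -0.4983  0.2052] box [-0.2271 -0.6223] F [0.2 0.2 0.9] q [-1.201  0.3    1.521 -0.     1.321 -0.067] grip 0.094
shift tool mm [  55.3 -233.7 -471.2] rotvec [-9.07e-01 -2.00e-04  4.00e-04]
after-turn shift [  55.2  227.1 -474.3]
t 0.25 p [ 0.2326 -0.4983  0.2052] box [-0.2271 -0.6223] F [0.2 0.2 0.9] q [-1.201  0.3    1.521 -0.     1.321 -0.067] grip 0.094
shift tool mm [  55.3 -233.7 -471.2] rotvec [2.2346e+00 5.0000e-04 3.0000e-04]
after-turn shift [  55.2 -227.1  474.3]
```

>>> {"name": "play_rows", "arguments": {
  "deltas": [
    [[0,-19.5,-39.3,0,0,0,50],[0,-19.5,-39.3,0,0,0,50],[0,-19.5,-39.3,0,0,0,50],[0,-19.5,-39.3,0,0,0,50],[0,-19.5,-39.3,0,0,0,50],[0,-19.5,-39.3,0,0,0,50],[0,-19.5,-39.3,0,0,0,50],[0,-19.5,-39.3,0,0,0,50],[0,-19.5,-39.3,0,0,0,50],[0,-19.5,-39.3,0,0,0,50]]
  ]
}}

```text
time_s: 1.25
ee_pos: [0.5072, -0.1538, 0.2055]
eef_rot: [2.317, 1.571, -0.388]
force: [-0.1, -0.4, 0.5]
grip_width: 0.05
```

>>> {"name": "play_rows", "arguments": {
  "deltas": [
    [[0,-19.5,-39.3,0,0,0,50],[0,-19.5,-39.3,0,0,0,50],[0,0,0,-0.13,0,0,50],[0,0,0,-0.13,0,0,50],[0,0,0,-0.13,0,0,50],[0,0,0,-0.13,0,0,50],[0,0,0,-0.13,0,0,50],[0,0,0,-0.13,0,0,50],[0,0,0,-0.127,0,0,50],[0,0,0,0,0,0,50]]
  ]
}}

```text
time_s: 2.25
ee_pos: [0.561, -0.0868, 0.2053]
eef_rot: [-1.6, 1.571, 2.888]
force: [0.2, -0.2, -0.1]
grip_width: 0.0498
```

```bash
python3 - <<'E'
from h import *
go(w(0,-.146,.064),YAW)
cam('wrist','w1');cam('side','s1')
E
```

```text
t 2.25 p [ 0.561  -0.0868  0.2053] box [ 0.0002 -0.1475] F [ 0.2 -0.2 -0.1] q [-0.218  0.339  1.469  0.     1.333  0.007] grip 0.0498
shift tool mm [ 1.413e+02 -1.000e-01 -1.500e+00] rotvec [ 0.0021 -0.      0.0002]
after-turn shift [141.3  -0.2  -1.5]
```

View pics/w1.png

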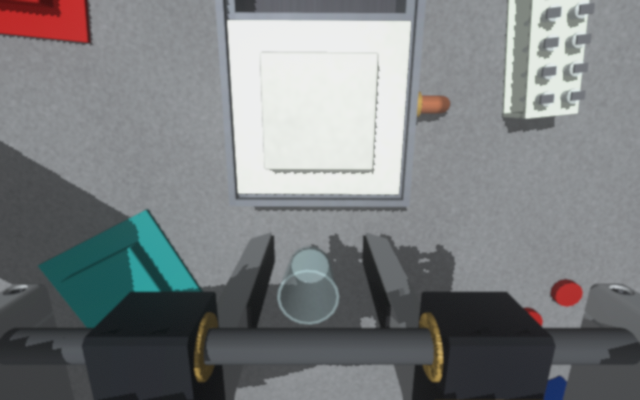

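View pics/s1.png

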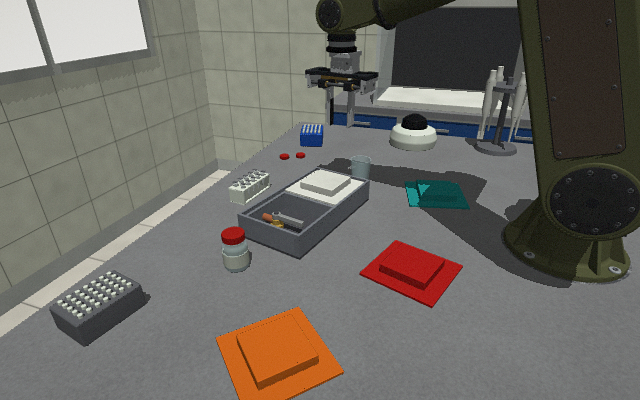

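The wrist view is square with the box. The cover block spans about (261,53) to (378,170), the end rail is at v ≈ 203, and the beaker is outside it at (308,297). I'll refine the measurement with this closer view.

```bash
python3 - <<'E'
from h import *
c=cam('wrist')
b=lambda u,v,z:(Rb.T@(ray(c,u,v,z)[:2]-C)).round(4)
print('block',[b(*q,.078) for q in((261,53),(378,51),(378,170),(265,171))])
print('plate',[b(*q,.058) for q in((229,20),(411,20),(403,195),(237,195))])
print('rail outer end',[b(*q,.062) for q in((234,206),(408,206),(218,0),(427,0))])
E
```

```text
block [array([-0.0478, -0.0282]), array([ 0.0496, -0.027 ]), array([ 0.0541, -0.1274]), array([-0.0491, -0.128 ])]
plate [array([-0.0774,  0.0011]), array([0.0803, 0.0005]), array([ 0.0835, -0.1565]), array([-0.0812, -0.1559])]
rail outer end [array([-0.0839, -0.1661]), array([ 0.0882, -0.1667]), array([-0.0846,  0.0155]), array([0.0918, 0.0149])]
```

>>> {"name": "play_rows", "arguments": {
  "deltas": [
    [[18,0,0,0,0,0,50],[18,0,0,0,0,0,50],[18,0,0,0,0,0,50],[18,0,0,0,0,0,50],[18,0,0,0,0,0,50],[18,0,0,0,0,0,50],[14,0,0,0,0,0,50],[10,0,0,0,0,0,50],[9,0,0,0,0,0,50],[0,0,0,0,0,0,50]]
  ]
}}

```text
time_s: 3.4
ee_pos: [0.5606, -0.0868, 0.0635]
eef_rot: [-1.554, 1.569, 2.931]
force: [0.5, 0.4, -0.3]
grip_width: 0.0501
```

>>> {"name": "play_rows", "arguments": {
  "deltas": [
    [[0,0,-3,0,0,0,50],[0,0,-3,0,0,0,50],[0,0,-3,0,0,0,50],[0,0,-3,0,0,0,50],[0,0,-4,0,0,0,50],[0,0,-4,0,0,0,50]]
  ]
}}

```text
time_s: 4.0
ee_pos: [0.5657, -0.0673, 0.0648]
eef_rot: [1.078, 1.57, -0.719]
force: [-0.2, -2.9, 2.9]
grip_width: 0.0498
```

```bash
python3 - <<'E'
from h import *
st(); c=cam('side'); cv2.imwrite('pics/s2.png',cv2.resize(c['img'][100:290,215:475],None,fx=3,fy=3)[:,:,::-1])
E
```

```text
t 4.0 p [ 0.5657 -0.0673  0.0648] box [ 0.0005 -0.1275] F [-0.2 -2.9  2.9] q [-0.183  0.494  1.6   -0.     1.047  0.045] grip 0.0498
```

View pics/s2.png

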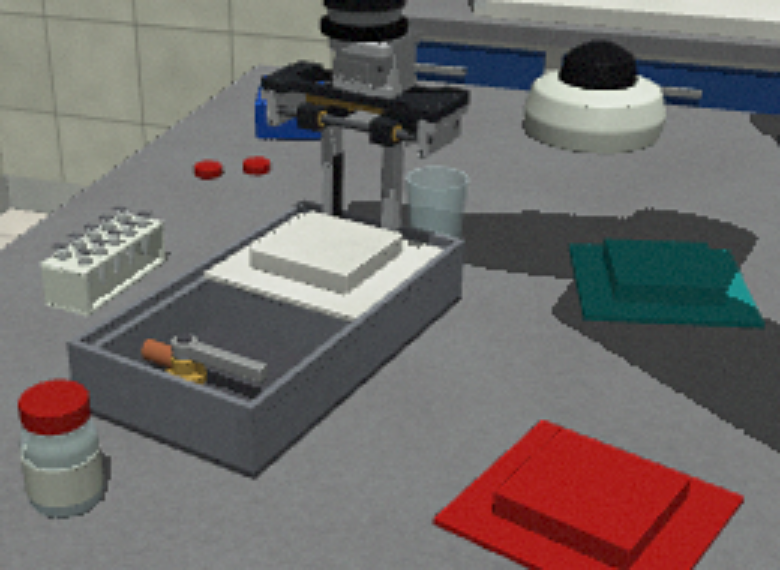

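Both fingers are on the block, and the cover has started sliding at about 3 N. I'll keep going.

>>> {"name": "play_rows", "arguments": {
  "deltas": [
    [[0,0,-7,0,0,0,50],[0,0,-8,0,0,0,50],[0,0,-8,0,0,0,50],[0,0,-8,0,0,0,50],[0,0,-8,0,0,0,50],[0,0,-8,0,0,0,50],[0,0,-8,0,0,0,50],[0,0,-8,0,0,0,50],[0,0,-8,0,0,0,50],[0,0,-8,0,0,0,50]]
  ]
}}

```text
time_s: 5.05
ee_pos: [0.5834, 0.0103, 0.0644]
eef_rot: [-1.541, 1.571, 2.945]
force: [0.2, -3.4, 3.1]
grip_width: 0.0501
```

>>> {"name": "play_rows", "arguments": {
  "deltas": [
    [[0,0,-8,0,0,0,50],[0,0,-8,0,0,0,50],[0,0,-8,0,0,0,50],[0,0,-8,0,0,0,50],[0,0,-8,0,0,0,50],[0,0,-7,0,0,0,50],[0,0,-6,0,0,0,50],[0,0,-4,0,0,0,50],[0,0,0,0,0,0,50]]
  ]
}}

```text
time_s: 5.95
ee_pos: [0.5961, 0.0659, 0.0643]
eef_rot: [-2.619, 1.57, 1.867]
force: [-0.4, 0.8, -0.0]
grip_width: 0.0499
```

```bash
python3 - <<'E'
from h import *
st(); cam('side','s3'); c=cam('wrist','w3')
E
```

```text
t 5.95 p [0.5961 0.0659 0.0643] box [0.     0.0091] F [-0.4  0.8 -0. ] q [4.900e-02 5.540e-01 1.507e+00 1.000e-03 1.080e+00 2.750e-01] grip 0.0499
```

View pics/s3.png

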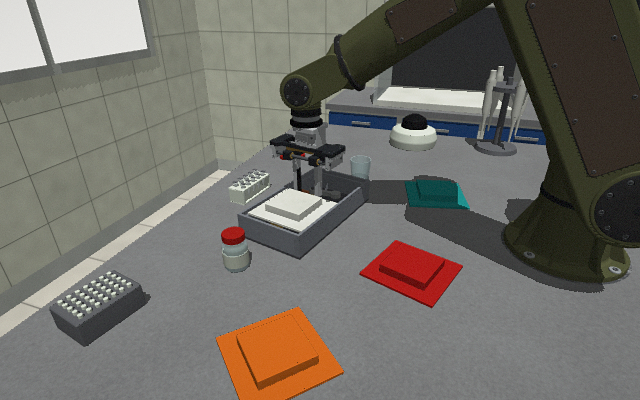

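The cover is most of the way. I'll push on gently until the end stop shows as a force rise.

>>> {"name": "play_rows", "arguments": {
  "deltas": [
    [[0,0,-3,0,0,0,50],[0,0,-3,0,0,0,50],[0,0,-3,0,0,0,50],[0,0,-3,0,0,0,50],[0,0,-2,0,0,0,50]]
  ]
}}

```text
time_s: 6.55
ee_pos: [0.5993, 0.0791, 0.0644]
eef_rot: [-1.557, 1.571, 2.928]
force: [-1.0, -0.3, -0.9]
grip_width: 0.0501
```

>>> {"name": "play_rows", "arguments": {
  "deltas": [
    [[0,0,-1,0,0,0,50],[0,0,-1,0,0,0,50]]
  ]
}}

```text
time_s: 6.75
ee_pos: [0.5997, 0.0808, 0.0644]
eef_rot: [-1.296, 1.571, -3.094]
force: [-0.9, -1.7, -0.7]
grip_width: 0.0499
```

>>> {"name": "play_rows", "arguments": {
  "deltas": [
    [[0,0,-1,0,0,0,50],[0,0,-1,0,0,0,50]]
  ]
}}

```text
time_s: 6.95
ee_pos: [0.6002, 0.0828, 0.0645]
eef_rot: [2.899, 1.571, 1.101]
force: [-0.9, -1.3, -0.9]
grip_width: 0.0496
```

>>> {"name": "play_rows", "arguments": {
  "deltas": [
    [[0,0,-1,0,0,0,50],[0,0,-1,0,0,0,50],[0,0,0,0,0,0,50]]
  ]
}}

```text
time_s: 7.25
ee_pos: [0.6002, 0.0835, 0.0645]
eef_rot: [-0.395, 1.569, -2.193]
force: [-5.8, -9.7, 3.0]
grip_width: 0.0496
```

```bash
python3 - <<'E'
from h import *
st(); c=cam('side'); cv2.imwrite('pics/s4.png',cv2.resize(c['img'][120:280,215:415],None,fx=4,fy=3.7,interpolation=cv2.INTER_CUBIC)[:,:,::-1])
E
```

```text
t 7.25 p [0.6002 0.0835 0.0645] box [0.0001 0.0272] F [-5.8 -9.7  3. ] q [ 0.079  0.567  1.486 -0.002  1.09   0.307] grip 0.0496
```

View pics/s4.png

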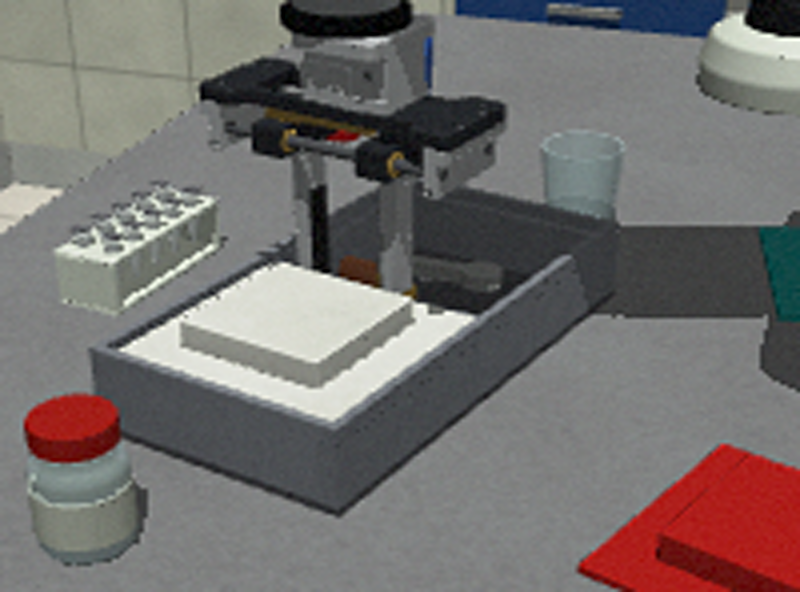

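The force jump at box y = +27 mm, where the stop was predicted, shows the cover has seated. I'll back off, rise and look at the disc lever.

>>> {"name": "play_rows", "arguments": {
  "deltas": [
    [[0,0,4,0,0,0,50],[0,0,6,0,0,0,50],[-20,0,0,0,0,0,0],[-25,0,0,0,0,0,0],[-25,0,20,0,0,0,0],[-25,0,35,0,0,0,0],[-10,0,35,0,0,0,0],[0,0,35,0,0,0,0],[0,0,30,0,0,0,0],[0,0,0,0,0,0,0]]
  ]
}}

```text
time_s: 8.3
ee_pos: [0.5629, -0.079, 0.1697]
eef_rot: [1.445, 1.57, -0.356]
force: [0.7, 0.5, 0.4]
grip_width: 0.0003
```

```bash
python3 - <<'E'
from h import *
st(); cam('wrist','w5'); c=cam('top','t5'); cv2.imwrite('pics/t5c.png',cv2.resize(c['img'][80:250,215:475],None,fx=3,fy=3,interpolation=cv2.INTER_CUBIC)[:,:,::-1])
E
```

```text
t 8.3 p [ 0.5629 -0.079   0.1697] box [ 0.0003 -0.1395] F [0.7 0.5 0.4] q [-0.204  0.371  1.512 -0.     1.258  0.026] grip 0.0003
```

View pics/w5.png

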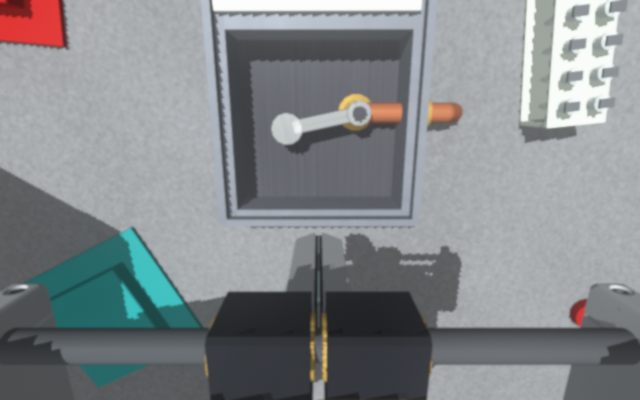

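View pics/t5c.png

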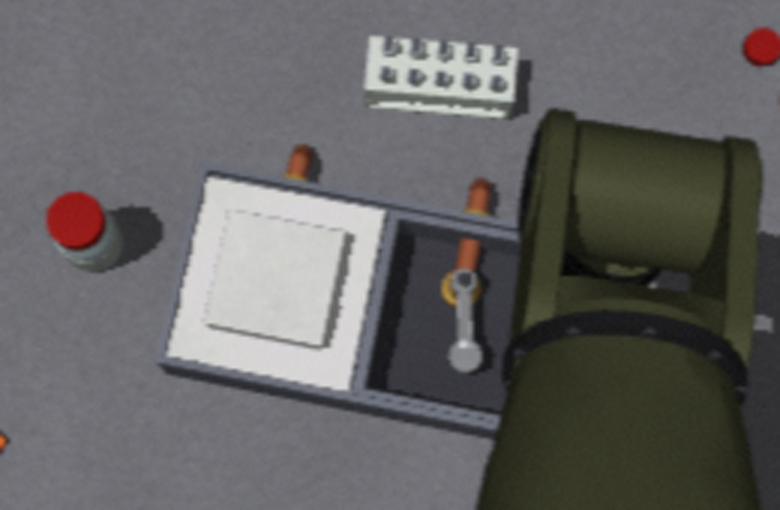

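The cover now sits flush at the +y end. The wrist view shows the disc at (287,129) and the pivot at (359,113).

```bash
python3 - <<'E'
from h import *
c=cam('wrist'); b=lambda u,v,z:Rb.T@(ray(c,u,v,z)[:2]-C)
t=cam('top'); bt=lambda u,v,z:Rb.T@(ray(t,u/3+215-.33,v/3+80-.33,z)[:2]-C)
d,pv=b(287,129,.042),b(359,113,.045); print('wrist',d,pv,np.linalg.norm(d-pv))
d2,p2=bt(465,355,.042),bt(464,280,.045); print('top',d2,p2,np.linalg.norm(d2-p2))
print('well walls',b(228,29,.052),b(413,215,.062),'nominal pivot',(.035,-.071))
print('cover', [bt(u,v,.058) for u,v in((208,176),(386,208),(352,391),(166,357))])
P=np.array([.035,-.071]);
for D in (d,d2): e=D-P; print('th',np.arctan2(-e[1],-e[0]),np.linalg.norm(e))
th=np.arctan2(-(d-P)[1],-(d-P)[0]); print(th)
r=.058
for off in (.040,.024):
    dd=np.array([-np.cos(th),-np.sin(th)]); m=np.array([np.sin(th),-np.cos(th)])
    q=P+r*dd-off*m; print('finger box',q); go(w(*q,.027),YAW+th)
E
```

```text
wrist [-0.02792842 -0.07964376] [ 0.03492747 -0.06590402] 0.06434005870842328
top [-0.02660113 -0.08065899] [ 0.03649908 -0.06789469] 0.0643782904896647
well walls [-0.07180999 -0.00107487] [ 0.08359306 -0.15309907] nominal pivot (0.035, -0.071)
cover [array([0.08086293, 0.16426493]), array([0.08227122, 0.00897637]), array([-0.0778697 ,  0.00640426]), array([-0.08019177,  0.16487062])]
th 0.13650437229233817 0.06351929221552184
th 0.1555324828422708 0.06235379238332235
0.13650437229233817
finger box [-0.0279037  -0.03926478]
t 8.5 p [ 0.5637 -0.0753  0.1695] box [ 0.0002 -0.1357] F [-0.6  0.1  0.2] q [-0.197  0.372  1.511  0.     1.259  0.029] grip -0.0003
shift tool mm [142.5 -28.1 -96.5] rotvec [-0.1358 -0.0003 -0.0002]
after-turn shift [142.5 -14.7 -99.4]
finger box [-0.02572641 -0.05511594]
t 8.5 p [ 0.5637 -0.0753  0.1695] box [ 0.0002 -0.1357] F [-0.6  0.1  0.2] q [-0.197  0.372  1.511  0.     1.259  0.029] grip -0.0003
shift tool mm [142.5 -25.9 -80.6] rotvec [-0.1358 -0.0003 -0.0002]
after-turn shift [142.5 -14.7 -83.4]
```

```bash
python3 - <<'E'
from h import *
go(w(-.0289,-.0418,.027),YAW+.2)
E
```

```text
t 8.5 p [ 0.5637 -0.0753  0.1695] box [ 0.0002 -0.1357] F [-0.6  0.1  0.2] q [-0.197  0.372  1.511  0.     1.259  0.029] grip -0.0003
shift tool mm [142.5 -29.1 -93.9] rotvec [-0.1993 -0.0003 -0.0002]
after-turn shift [142.5  -9.9 -97.9]
```

>>> {"name": "play_rows", "arguments": {
  "deltas": [
    [[0,0,0,-0.1,0,0,0],[0,0,0,-0.1,0,0,0]]
  ]
}}

```text
time_s: 8.7
ee_pos: [0.5637, -0.0749, 0.1694]
eef_rot: [-2.993, 1.571, 1.698]
force: [-0.2, 0.4, -0.2]
grip_width: 0.0004
```

```bash
python3 - <<'E'
from h import *
go(w(-.0289,-.0418,.027),YAW+.2)
E
```

```text
t 8.7 p [ 0.5637 -0.0749  0.1694] box [ 0.0002 -0.1353] F [-0.2  0.4 -0.2] q [-0.197  0.372  1.511  0.     1.259 -0.175] grip 0.0004
shift tool mm [142.4  -9.4 -97.5] rotvec [ 0.0054 -0.0002  0.    ]
after-turn shift [142.4  -9.9 -97.5]
```

Horizontal first, then straight down into the well.

>>> {"name": "play_rows", "arguments": {
  "deltas": [
    [[0,-2,-20,0,0,0,0],[0,-2,-20,0,0,0,0],[0,-2,-20,0,0,0,0],[0,-2,-20,0,0,0,0],[0,-1.5,-17.5,0,0,0,0],[0,0,0,0,0,0,0],[20,0,0,0,0,0,0],[20,0,0,0,0,0,0],[20,0,0,0,0,0,0],[20,0,0,0,0,0,0]]
  ]
}}

```text
time_s: 9.7
ee_pos: [0.5567, 0.0217, 0.0886]
eef_rot: [1.647, 1.571, 0.05]
force: [-0.5, -0.3, 0.3]
grip_width: 0.0003
```

```bash
python3 - <<'E'
from h import *
go(w(-.0289,-.0418,.027),YAW+.2); cam('wrist','w6'); c=cam('side'); cv2.imwrite('pics/s6.png',cv2.resize(c['img'][100:290,215:475],None,fx=3,fy=3)[:,:,::-1])
E
```

```text
t 9.7 p [0.5567 0.0217 0.0886] box [-0.0284 -0.0428] F [-0.5 -0.3  0.3] q [-0.027  0.438  1.621  0.     1.082 -0.   ] grip 0.0003
shift tool mm [61.6 -0.3 -1. ] rotvec [ 0.0007 -0.     -0.0001]
after-turn shift [61.6 -0.3 -1. ]
```

View pics/s6.png

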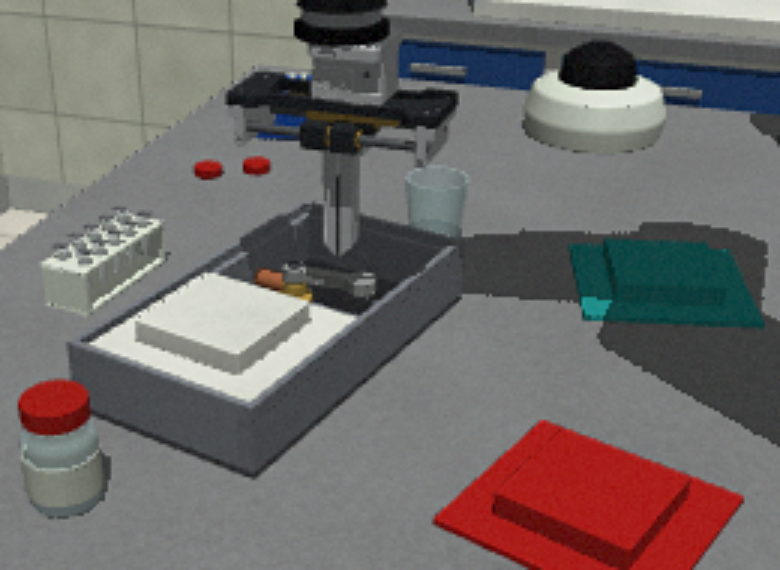

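>>> {"name": "play_rows", "arguments": {
  "deltas": [
    [[12,0,0,0,0,0,0],[12,0,0,0,0,0,0],[12,0,0,0,0,0,0],[12,0,0,0,0,0,0],[8,0,0,0,0,0,0],[5,0,0,0,0,0,0],[0,0,0,0,0,0,0]]
  ]
}}

```text
time_s: 10.5
ee_pos: [0.5564, 0.0216, 0.0278]
eef_rot: [-1.606, 1.57, 3.079]
force: [-0.3, -0.9, 0.2]
grip_width: 0.0003
```

```bash
python3 - <<'E'
from h import *
st(); c=cam('side'); cv2.imwrite('pics/s7.png',cv2.resize(c['img'][100:290,215:475],None,fx=3,fy=3)[:,:,::-1])
E
```

```text
t 10.5 p [0.5564 0.0216 0.0278] box [-0.0287 -0.0429] F [-0.3 -0.9  0.2] q [-0.027  0.525  1.656  0.     0.962  0.   ] grip 0.0003
```

View pics/s7.png

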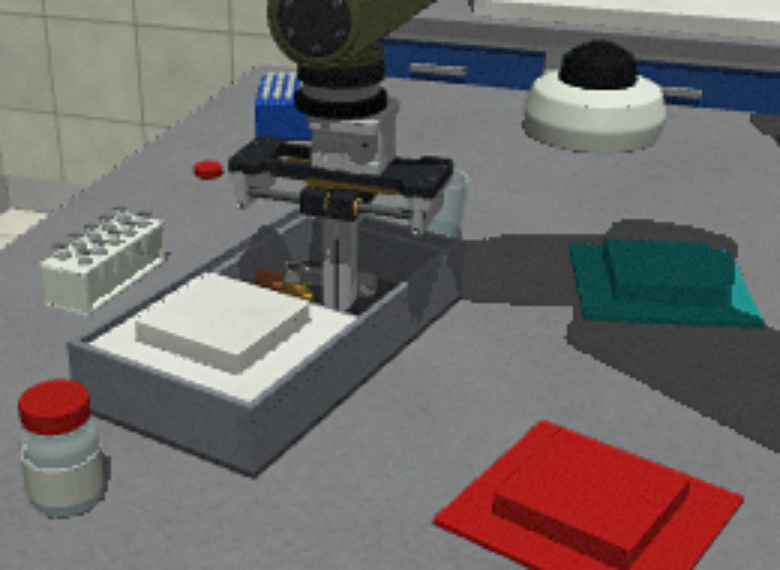

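The fingers are in the well on the divider side of the lever, with no contact force. I'll approach and begin the arc.

>>> {"name": "play_rows", "arguments": {
  "deltas": [
    [[0,0,5,0,0,0,0],[0,0,5,0,0,0,0],[0,0,4,0,0,0,0],[0,-1.9,5.9,-0.1,0,0,0],[0,-1.9,5.9,-0.1,0,0,0],[0,-1.9,5.9,-0.1,0,0,0],[0,0,0,0,0,0,0]]
  ]
}}

```text
time_s: 11.25
ee_pos: [0.5518, -0.0111, 0.0287]
eef_rot: [1.44, 1.571, 0.143]
force: [-0.4, 0.6, 0.2]
grip_width: 0.0004
```

```bash
cat >> h.py <<'E'
P=np.array([.0355,-.0675])
def lev():
    o,R,p=st(); q=Rb.T@(p[:2]-C)-P; a=np.arctan2(R[1,1],R[0,1])-YAW
    d=np.array([-np.cos(a),-np.sin(a)]); m=np.array([np.sin(a),-np.cos(a)])
    print('tool ang',a,'r',q@d,'off',-q@m,'F along m',np.dot(Rb.T@np.array(o['force'])[:2],m))
E
python3 - <<'E'
from h import *
lev(); c=cam('top'); cv2.imwrite('pics/t8.png',cv2.resize(c['img'][80:250,215:475],None,fx=3,fy=3)[:,:,::-1]); cam('wrist','w8')
E
```

```text
t 11.25 p [ 0.5518 -0.0111  0.0287] box [-0.0258 -0.0759] F [-0.4  0.6  0.2] q [-0.087  0.514  1.671  0.     0.956 -0.36 ] grip 0.0004
tool ang 0.5007143129644059 r 0.05775866609952369 off 0.022075832935191074 F along m -0.7004203693925796
```

View pics/w8.png

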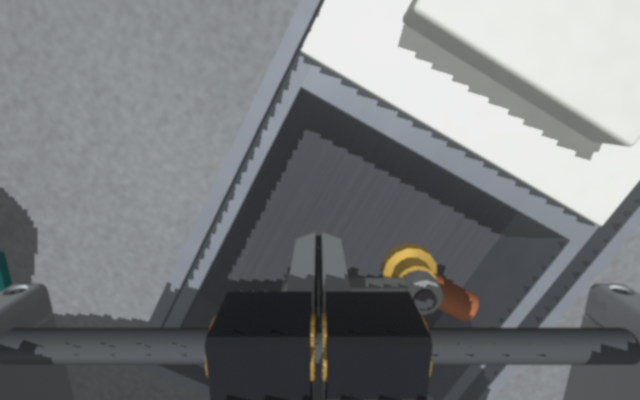

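>>> {"name": "play_rows", "arguments": {
  "deltas": [
    [[0,-1.9,5.9,-0.1,0,0,0],[0,-1.9,5.9,-0.1,0,0,0],[0,-1.9,5.9,-0.1,0,0,0],[0,-1.9,5.9,-0.1,0,0,0],[0,-1.9,5.9,-0.1,0,0,0]]
  ]
}}

```text
time_s: 11.85
ee_pos: [0.5564, -0.0406, 0.0283]
eef_rot: [-2.469, 1.57, 3.018]
force: [-3.1, 0.7, -0.6]
grip_width: 0.0005
```

>>> {"name": "play_rows", "arguments": {
  "deltas": [
    [[0,-1.9,5.9,-0.1,0,0,0],[0,-1.9,5.9,-0.1,0,0,0],[0,-1.9,5.9,-0.1,0,0,0],[0,-1.9,5.9,-0.1,0,0,0]]
  ]
}}

```text
time_s: 12.25
ee_pos: [0.5706, -0.0609, 0.0282]
eef_rot: [-2.723, 1.569, -3.12]
force: [-3.4, -0.8, 0.3]
grip_width: 0.0005
```

```bash
python3 - <<'E'
from h import *
lev(); c=cam('side'); cv2.imwrite('pics/s9.png',cv2.resize(c['img'][100:290,215:475],None,fx=3,fy=3)[:,:,::-1]); cam('wrist','w9')
E
```

```text
t 12.25 p [ 0.5706 -0.0609  0.0282] box [ 0.0037 -0.1202] F [-3.4 -0.8  0.3] q [-0.17   0.556  1.605 -0.     0.983 -1.344] grip 0.0005
tool ang 1.4013841888241712 r 0.05729412144486618 off 0.022445280266578466 F along m -2.858927650999258
```

View pics/w9.png

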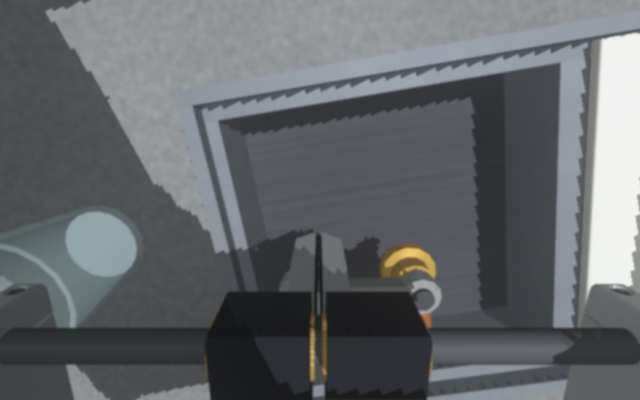

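View pics/s9.png

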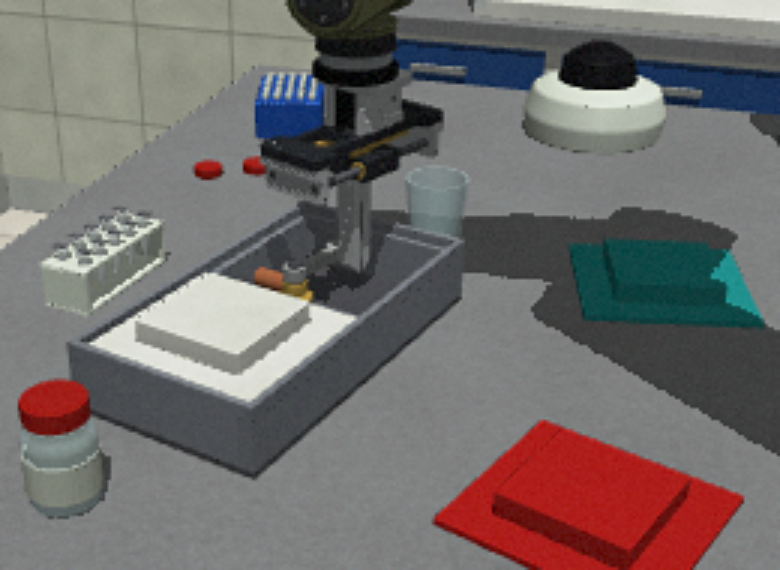

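The lever is following with about 3 N of push and is near 1.40 rad. I'll finish slowly against the stop.

>>> {"name": "play_rows", "arguments": {
  "deltas": [
    [[0,-1.1,2.9,-0.05,0,0,0],[0,-1.1,2.9,-0.05,0,0,0],[0,-1.1,2.9,-0.05,0,0,0],[0,0,0,0,0,0,0]]
  ]
}}

```text
time_s: 12.75
ee_pos: [0.578, -0.0667, 0.0284]
eef_rot: [0.991, 1.571, 0.74]
force: [-0.1, 0.2, 0.1]
grip_width: 0.0005
```

>>> {"name": "play_rows", "arguments": {
  "deltas": [
    [[0,0,1,-0.01,0,0,0],[0,0,1,0,0,0,0],[0,0,0,0,0,0,0]]
  ]
}}

```text
time_s: 13.05
ee_pos: [0.5788, -0.067, 0.0282]
eef_rot: [-3.06, 1.568, 2.983]
force: [-9.4, 1.3, 4.3]
grip_width: 0.0003
```

```bash
python3 - <<'E'
from h import *
lev()
E
```

```text
t 13.05 p [ 0.5788 -0.067   0.0282] box [ 0.0131 -0.1243] F [-9.4  1.3  4.3] q [-0.178  0.573  1.576 -0.     0.996 -1.509] grip 0.0003
tool ang 1.5576131725959528 r 0.0570491475027685 off 0.021662293990768175 F along m -9.401054562512613
```

The force rose to 9.4 N at 1.56 rad, so the lever is on the stop. One more small press, then I'll back off and lift.

>>> {"name": "play_rows", "arguments": {
  "deltas": [
    [[0,0,1,0,0,0,0],[0,0,0,0,0,0,0]]
  ]
}}

```text
time_s: 13.25
ee_pos: [0.579, -0.0671, 0.0281]
eef_rot: [-3.066, 1.566, 2.977]
force: [-14.4, 0.9, 8.1]
grip_width: 0.0004
```

>>> {"name": "play_rows", "arguments": {
  "deltas": [
    [[0,0,-6,0,0,0,0],[0,0,-10,0,0,0,0],[0,0,-6,0,0,0,0],[-15,0,0,0,0,0,0],[-25,0,0,0,0,0,0],[-30,0,0,0,0,0,0],[-30,0,0,0,0,0,0],[-30,0,0,0,0,0,0],[-30,0,0,0,0,0,0],[0,0,0,0,0,0,0]]
  ]
}}

```text
time_s: 14.25
ee_pos: [0.5613, -0.0627, 0.194]
eef_rot: [0.065, 1.563, -0.173]
force: [0.1, -0.5, -0.8]
grip_width: 0.0006
```

>>> {"name": "play_rows", "arguments": {
  "deltas": [
    [[0,0,-30,0,0,0,0],[0,0,-30,0,0,0,0],[0,0,-30,0,0,0,0],[0,0,-30,0,0,0,0],[0,0,0,0,0,0,0]]
  ]
}}

```text
time_s: 14.75
ee_pos: [0.4409, -0.0336, 0.189]
eef_rot: [0.246, 1.57, 0.008]
force: [-0.0, -0.2, 0.2]
grip_width: 0.0006
```

```bash
python3 - <<'E'
from h import *
st(); c=cam('top','t10'); cv2.imwrite('pics/t10c.png',cv2.resize(c['img'][80:250,215:475],None,fx=3,fy=3,interpolation=cv2.INTER_CUBIC)[:,:,::-1]); cam('wrist','w10')
c=cam('side'); cv2.imwrite('pics/s10.png',cv2.resize(c['img'][100:290,215:475],None,fx=3,fy=3)[:,:,::-1])
E
```

```text
t 14.75 p [ 0.4409 -0.0336  0.189 ] box [-0.1288 -0.1227] F [-0.  -0.2  0.2] q [-0.159  0.073  1.83   0.     1.238 -1.492] grip 0.0006
```

View pics/t10c.png

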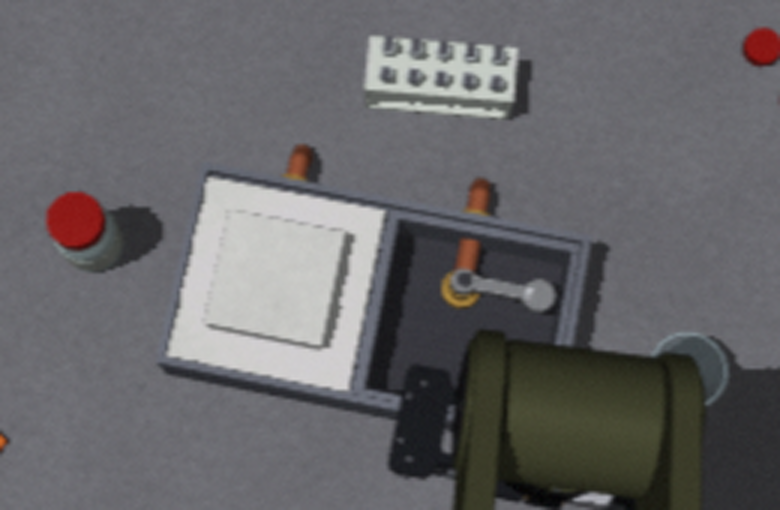

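View pics/s10.png

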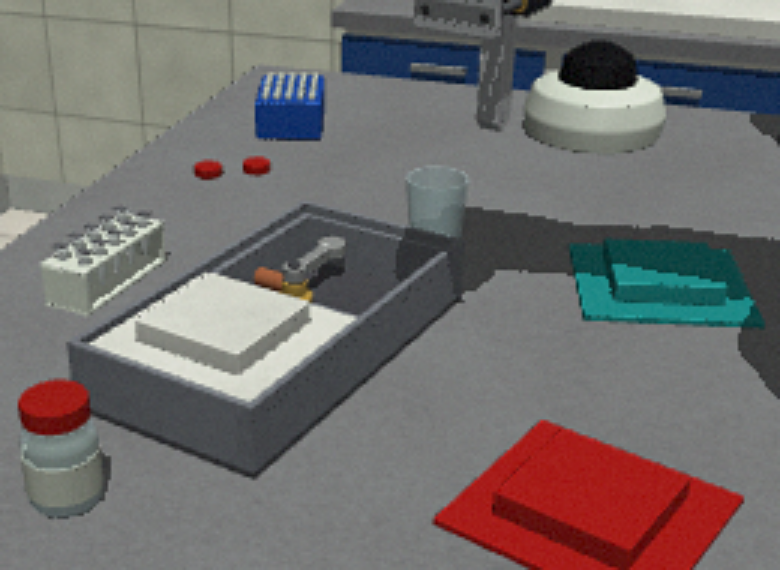

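View pics/w10.png

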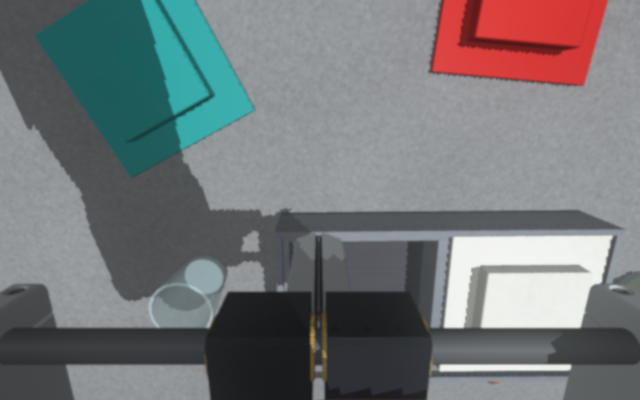

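The top view shows the lever pointing along the box's −y, with the disc at (540,294) and the pivot at (463,280). The cover is at the far end, and the bystanders are where they were. I'll check the angle numerically.

```bash
python3 - <<'E'
from h import *
t=cam('top'); bt=lambda u,v,z:Rb.T@(ray(t,u/3+215-.33,v/3+80-.33,z)[:2]-C)
d,p=bt(540,294,.042),bt(463,280,.045); e=d-p; print(d,p,np.linalg.norm(e),'th',np.arctan2(-e[1],-e[0]))
e=d-P; print('th vs fitted pivot',np.arctan2(-e[1],-e[0]),np.linalg.norm(e))
print([bt(u,v,.078).round(4) for u,v in((228,210),(350,232),(326,347),(206,325))])
a=cv2.imread('pics/top0.png').astype(int); b=t['img'][:,:,::-1].astype(int)
D=np.abs(a-b).max(2)
for n,(x0,x1,y0,y1) in dict(bottle=(228,262,142,172),rack=(333,393,88,122),beaker=(442,460,188,216)).items(): print(n,D[y0:y1,x0:x1].mean(),D[y0:y1,x0:x1].max())
st()
E
```

```text
[ 0.03773239 -0.13353208] [ 0.03633436 -0.06706104] 0.06648573637099592 th 1.5918253161069198
th vs fitted pivot 1.6045910389011078 0.06606980353859047
[array([0.0492, 0.1377]), array([0.0502, 0.0337]), array([-0.0492,  0.0338]), array([-0.0504,  0.1346])]
bottle 6.964705882352941 12
rack 8.761764705882353 14
beaker 20.77777777777778 91
t 14.95 p [ 0.4436 -0.0343  0.1887] box [-0.126  -0.1228] F [-0.1 -0.3 -0.1] q [-0.16   0.079  1.824  0.     1.238 -1.492] grip 0.0004
```

```bash
python3 - <<'E'
from h import *
print(hand_in())
E
```

```text
the job is handed in; nothing more can be done
None
```

I pushed the cover along its channel to the +y end stop, then pushed the disc lever round to its shut stop. The job was handed in at about 15 s, with the fingers raised clear and wrist forces near zero. No verdict was reported.

- **Cover:** it slid at about 3 N. The push force then rose to about 11 N where the end stop was expected. The final top view puts the cover centre at about +85 mm in the box's y, against about +84 mm expected.
- **Disc lever:** it started near 0.20 rad. At the stop the push force rose to 9 N, then to about 14–16 N on a last small press. The final image gives 1.59 to 1.60 rad, slightly over the nominal 1.571 but within picture error.
- **Bystanders:** the bottle and rack areas of the top view were unchanged. The beaker area did differ there, which I put down to the arm and its shadow covering part of it. The side view shows the beaker upright and apparently in the same place.
- **Plain lever:** it is now under the cover, so I could not check it again. The fingers stayed above the cover plate the whole way, well above that lever.
- **Box position:** my first estimate of the box was about 3 mm off in its y. I corrected for this with a closer measurement of the pivot before moving the lever.

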